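# Change the specimen under the microscope

### The arm

A 7-joint arm with a two-finger parallel gripper is mounted at the origin on the work surface. World frame = base frame: x ahead of the robot, y to its left, z up, the work surface at z = 0. Lengths are in m, angles in degrees, forces in N, time in s.
With the tool pointing down it reaches from about 0.425 to 0.875 m from the base axis. Payload 4.7 kg.
Tool frame: the origin (TCP) lies at the very end of the fingers, on their centre line; the grasp point (between the pads) lies 19 mm behind it; z points along the fingers, y is the line along which they close (so a half turn about z gives the same grasp; the last joint's range is limited). The gripper opens to 87 mm and grips with 3 to 60 N. Pads are 19 mm wide; open, the fingers measure 117 mm over their backs; the gripper's body (75 mm by 190 mm) begins 51 mm behind the grasp point.
Start: joints at [72.657, 18.392, -4.016, 83.108, 1.295, 78.541, -3.26], TCP at [0.202, -0.618, 0.223] pointing down, gripper open.
Joint ranges: [-163.93, 163.93], [-17.29, 119.83], [-79.2, 71.16], [3.27, 140.29], [-89.18, 269.18], [5.43, 117.66], [-154.24, 154.24]. Speed limits (degrees/s): [147.25, 147.25, 180, 180, 180, 180, 180].

### API

Orientations are given as [roll, pitch, yaw] about the fixed x, y, z axes, in that order (R = Rz(yaw) Ry(pitch) Rx(roll)).
In Python, from cell import get_obs, cams, ticket, finder gives the robot as it stands.
- The arm moves only by the shell command python3 -m creep 'ROWS' [FORCE]. ROWS is text: rows parted by semicolons, each of 5 numbers parted by spaces: the shift along the world's x, y, z in m, then the turn about the world's z in degrees, then the finger opening in m, from 0 to 0.087. A call has 1 to 8 rows; each row shifts and turns the commanded pose from where the row before left it; what a row does not reach is not made up. A row lasts 1/8 s, in which the tool goes at most 62.5 mm and 10.7 degrees, less where a joint would pass 70% of its speed; a pose out of reach is approached as far as the arm can. A call with a gripper value outside its range is refused whole. The fingers move at their own pace and stop on an object; FORCE is the grip in N (left out, the last holds). Time passes only in rows, so rows that do not move let the fingers close. It gives the time, the measured TCP pose, the force, the opening and the grip force at its end, in the units of the state.
- get_obs(): the state, without advancing time (a new reading comes with each control period).
- cams.read_camera(name): name is "scene" or "top"; returns the picture (384x512x3 uint8, red, green, blue); there is no depth.
- cams.calibration(name): a dict with "fx", "fy", "cx", "cy" (pixels), "k1" (the pictures are not rectified: a ray, as slopes to the right and down, at radius r is drawn at 1 + k1 r^2 times it, then the intrinsics apply), "extrinsics" (4x4, takes a point from world to camera coordinates). Camera axes: x right, y down, z forward; pixel columns grow to the right and rows downward; lengths in m; the calibration is good to about 2 mm. A picture is of the moment at which its call begins. calibration takes no time and is no camera call.
- ticket.sign_off(): hands the job in; it is judged then, once.
Trained networks look in the newest picture that a camera, given by its name, has taken for a name from the list of things; names that differ only in an ending like _2 or _b are one class to them, and where a whole thing is asked for, a point or a joint stands for the part that bears it (a point fixed in the world has none). Each returns a list of dicts, best first, with "p" (0 to 1); they miss things now and then, are a little off and sometimes report something else, mostly with a low value. They report only what shows in the picture. A call takes as long as a camera call. They do not tell look-alikes from the thing itself.
- finder.masks_of(name, camera): "mask" (384x512 bool, what is visible of it) and "xy" ([column, row] in pixels, amid what is visible of it).
- finder.tip_of(name, camera): "xy" ([column, row] in pixels: a listed point, or the origin of a listed thing).
The state is a dict: "time_s": time; "qpos": joint angles; "joint_velocities": joint speeds; "effort": joint torques, N m; "tool_pos": TCP position; "tool_rot": TCP orientation; "force": force on the tool from outside, world axes, zero at the start; "wrist_torque": the same for the moment, N m; "grip_width": finger opening in m; "grasp_force": force on a finger pad.
Only numpy, scipy, OpenCV 4.12 (cv2) and the standard library are available. Lean on these libraries where they do the work, as an engineer would, in place of code of your own. Each camera call takes 0.05 s, during which the arm holds its last target. There are 200 camera calls.

### The job

The specimen tray under the microscope's lens has been looked at: slide it out across the table and leave it in the middle of the round mat, and slide the other specimen tray in, so that its middle is right under the lens. Keep the trays flat on the table, never lifting or tipping them, do not bump the microscope, and leave everything else on the table where it is.

Things in the scene. Friction and masses are not known exactly. Their poses are not given: they have to be found in the camera images.
- beetle_tray: open shallow wooden tray, 180 mm long (its x axis) x 110 mm wide (y) x 45 mm high, walls 7 mm thick, floor 15 mm up, so 30 mm deep inside; 0.4 kg, a large black beetle with jaws in its middle, no handles; origin at the centre of its underside, z up. At the start this tray or the moth's is under the lens, the other waits beside
- moth_tray: open shallow wooden tray, 180 mm long (its x axis) x 110 mm wide (y) x 45 mm high, walls 7 mm thick, floor 15 mm up, so 30 mm deep inside; 0.4 kg, a moth with spread wings in its middle, no handles; origin at the centre of its underside, z up. At the start this tray or the beetle's is under the lens, the other waits beside
- lens_spot (a point): the point on the table exactly under the microscope's lens, on its vertical axis
- microscope: fixed stereo microscope on a boom stand; origin on the table under the lens, x towards the post. Round light 72 mm across on the lens axis, underside 168 mm up; barrel 56 mm across to 270 mm; head above to 435 mm, 50 mm to each side, 31 mm to -x; eyepieces and boom at +x. Foot 150 x 150 x 24 mm centred 250 mm along x, with a post 30 mm thick, 350 mm high
- mat: a round cork mat with a grey felt edge, 230 mm across, lying flat on the table, under 1 mm thick, no obstacle to sliding; origin at its centre. It lies to the left or to the right of the microscope, the waiting tray on the other side
- jar: closed glass jar with black lid, 60 mm across, 100 mm high, bystander; origin at the centre of its underside
- mug: white mug, 74 mm across, 85 mm high, handle towards its +y reaching some 30 mm further, bystander; origin at the centre of its underside
- bottle: white bottle, 60 mm across, 150 mm high, bystander; origin at the centre of its underside
- book: thick paperback lying flat, 170 (x) x 105 (y) x 34 mm, white with yellow edge, bystander; origin at the centre of its underside
- bucket: open white plastic pail, 136 mm across, 120 mm high, bystander; origin at the centre of its underside
- slide_box: black box for glass slides, 100 (x) x 80 (y) x 33 mm, bystander; origin at the centre of its underside
- brush: hand brush lying on the table along its x axis, up to 200 mm long, bystander; origin near its middle, at its underside
There are look-alikes about, which are no part of the job. What is shaped like the moth_tray but purple is not meant.

How it is judged (in metres and radians):
At the end, for the whole second after the job is handed in: The tray that was under the lens at the start lies at rest with its centre within 40 mm of the mat's centre, and the other tray lies at rest with its centre within 12 mm (horizontally) of the lens axis; each has moved more than 100 mm (((horizontal distance between beetle_tray and mat below 0.04 m and horizontal distance between moth_tray and lens_spot below 0.012 m and distance of each of moth_tray, beetle_tray from where it was at the start of the episode above 0.1 m) or (horizontal distance between moth_tray and mat below 0.04 m and horizontal distance between beetle_tray and lens_spot below 0.012 m and distance of each of beetle_tray, moth_tray from where it was at the start of the episode above 0.1 m)) and linear speed of each of beetle_tray, moth_tray below 0.01 m/s); the robot touches nothing.
It fails at once if a specimen tray is lifted more than 12 mm or tipped more than 0.2 rad (height (world z) of any of beetle_tray, moth_tray above 0.012 m or angle between any of beetle_tray, moth_tray's own z axis and vertical above 0.2 rad).
It fails at once if the microscope is bumped (more than 5 N) (contact force between microscope and anything else above 5 N).
It fails at once if a bystander is shifted more than 20 mm (distance of any of jar, mug, bottle, book, bucket, slide_box, brush from where it was at the start of the episode above 0.02 m).
It also fails if it takes over 69 s, if anything falls off the work surface, if the arm or the gripper's body presses on something with over 40 N, if the wrist force passes 120 N, or if a joint passes its speed limit or range.

## Working session

There is one attempt and no reset: what is moved stays moved. The work goes in short steps, Python scripts to look and compute and a shell command to move; the robot and the scene stay as the last step left them, time stands still between calls to the robot, and variables do not carry over. Pictures are saved under pics/ and viewed, at most 10 in all, crops included, and the job is handed in when it is done.

```bash
ls; mkdir -p pics
cat > h.py <<'E'
import numpy as np, cv2
from cell import get_obs, cams, ticket, finder
def ray(name,px):
    c=cams.calibration(name);E=np.array(c["extrinsics"])
    d=np.array([(px[0]-c["cx"])/c["fx"],(px[1]-c["cy"])/c["fy"]]);s=d.copy()
    for _ in range(20): s=d/(1+c["k1"]*(s@s))
    R=E[:3,:3];return -R.T@E[:3,3],R.T@np.r_[s,1]
def onz(name,px,z):
    o,d=ray(name,px);return (o+d*(z-o[2])/d[2])
def proj(name,P):
    c=cams.calibration(name);E=np.array(c["extrinsics"]);q=E[:3,:3]@np.array(P)+E[:3,3]
    s=q[:2]/q[2];s=s*(1+c["k1"]*(s@s));return s*[c["fx"],c["fy"]]+[c["cx"],c["cy"]]
def tri(p1,p2):
    (o1,d1),(o2,d2)=ray("scene",p1),ray("top",p2)
    t=np.linalg.lstsq(np.c_[d1,-d2],o2-o1,rcond=None)[0]
    a,b=o1+d1*t[0],o2+d2*t[1];return (a+b)/2,np.linalg.norm(a-b)
def snap(fn):
    a=[cv2.cvtColor(cams.read_camera(n),cv2.COLOR_RGB2BGR) for n in("scene","top")]
    cv2.imwrite("pics/"+fn+"_s.png",cv2.resize(a[0],(800,600)));cv2.imwrite("pics/"+fn+"_t.png",cv2.resize(a[1],(800,600)))
E
python3 - <<'E'
from h import *
np.set_printoptions(precision=3,suppress=True)
snap("a")
for n in ["beetle_tray","moth_tray","lens_spot","microscope","mat","jar","mug","bottle","book","bucket","slide_box","brush"]:
    for c in("scene","top"):
        for r in finder.tip_of(n,c)[:3]:
            print(n,c,round(r["p"],2),np.array(r["xy"]),onz(c,r["xy"],0))
for c in("scene","top"): print(c,ray(c,(256,192)))
E
```

```text
pics
beetle_tray scene 0.63 [266.  217.9] [ 0.584 -0.013  0.   ]
beetle_tray top 0.71 [248.  174.7] [ 0.594 -0.022  0.   ]
moth_tray scene 0.93 [209.4 183.7] [ 0.507 -0.274  0.   ]
moth_tray scene 0.91 [163.4 134.7] [ 0.324 -0.57   0.   ]
moth_tray top 0.88 [385.4 244.1] [ 0.317 -0.555  0.   ]
moth_tray top 0.77 [313.4 194.7] [ 0.513 -0.278  0.   ]
microscope scene 0.33 [220.3 147.1] [ 0.308 -0.313  0.   ]
mat scene 0.84 [350.4 239.4] [0.569 0.299 0.   ]
mat top 0.98 [170.9 179.6] [0.576 0.283 0.   ]
jar scene 0.72 [310.8 183.8] [0.37  0.097 0.   ]
jar scene 0.68 [349.1 188.8] [0.342 0.244 0.   ]
jar top 0.74 [222.1 229.8] [0.377 0.079 0.   ]
jar top 0.43 [263.3 234.6] [ 0.358 -0.08   0.   ]
jar top 0.32 [180.1 243.8] [0.323 0.241 0.   ]
mug top 0.55 [261.9 233.3] [ 0.363 -0.075  0.   ]
bottle scene 0.69 [320.4 275.5] [0.744 0.236 0.   ]
bottle scene 0.52 [219.2 145.4] [ 0.3   -0.321  0.   ]
bottle top 0.76 [184.6 138.6] [0.744 0.234 0.   ]
book scene 0.87 [186.1 230.5] [ 0.736 -0.264 -0.   ]
book top 0.91 [306.  142.1] [ 0.728 -0.255  0.   ]
book top 0.47 [137.7 249.5] [0.301 0.405 0.   ]
bucket scene 0.91 [393.4 190.3] [0.29  0.406 0.   ]
bucket top 0.88 [137.6 250. ] [0.299 0.405 0.   ]
slide_box scene 0.89 [347. 189.] [0.346 0.236 0.   ]
slide_box top 0.72 [181.1 243.3] [0.325 0.237 0.   ]
brush scene 0.66 [220.4 147.2] [ 0.308 -0.312  0.   ]
brush top 0.86 [321.4 243.5] [ 0.322 -0.304  0.   ]
brush top 0.55 [183.1 137.6] [0.749 0.24  0.   ]
scene (array([1.467, 0.266, 1.301]), array([-0.589, -0.213, -0.779]))
top (array([ 0.224, -0.049,  1.676]), array([ 0.177, -0.002, -0.984]))
```

View pics/a_s.png

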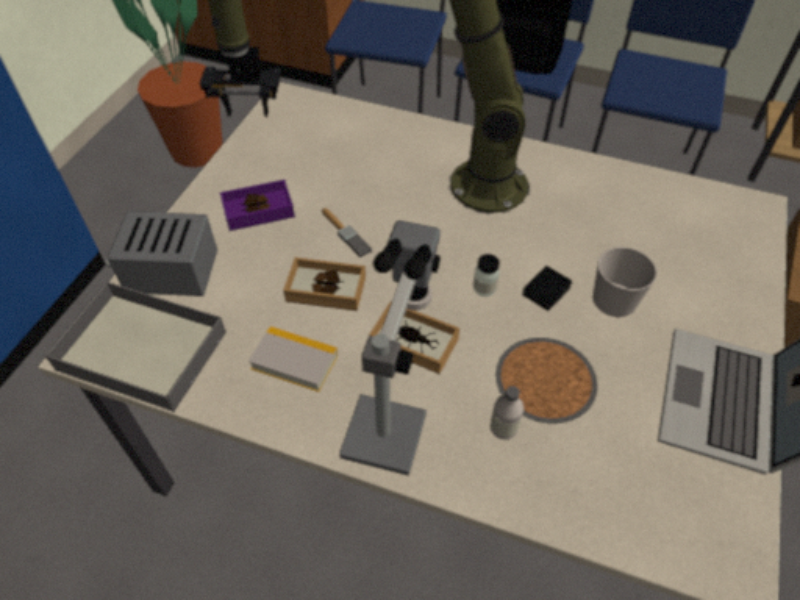

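View pics/a_t.png

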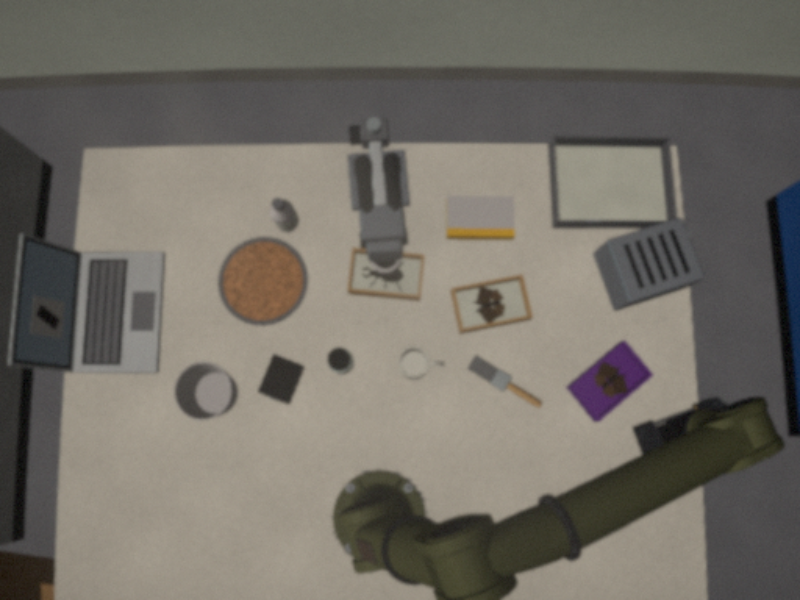

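Beetle tray is under the lens (top ≈(385,275) in the 800 px picture). The moth tray waits on the −y side at (490,303), the mat is at (263,280), and the purple look-alike at (610,380) is ignored. Next I'll locate the lens axis, using close crops of the microscope.

Run:
```python
from h import *
np.set_printoptions(precision=3,suppress=True)
s=cv2.cvtColor(cams.read_camera("scene"),cv2.COLOR_RGB2BGR);t=cv2.cvtColor(cams.read_camera("top"),cv2.COLOR_RGB2BGR)
# crops x5: scene 210..290 x 190..310 ; top 210..290 x 70..190
A=cv2.resize(s[190:310,210:290],None,fx=5,fy=5,interpolation=cv2.INTER_CUBIC);B=cv2.resize(t[70:190,210:290],None,fx=5,fy=5,interpolation=cv2.INTER_CUBIC)
cv2.imwrite("pics/b.png",np.hstack([A,B]))
for n in("beetle_tray","moth_tray"):
  for c in("scene","top"):
    for r in finder.masks_of(n,c)[:2]:
      k=max(cv2.findContours(r["mask"].astype(np.uint8),0,1)[0],key=cv2.contourArea)
      P=np.float32([onz(c,p[0],.045)[:2] for p in k]);(cx,cy),wh,a=cv2.minAreaRect(P)
      print(n,c,round(r["p"],2),(round(cx,3),round(cy,3)),np.array(wh),round(a,1))
for n in("lens_spot","microscope","mug"):
  for c in("scene","top"):
    for r in finder.tip_of(n,c): print(n,c,r["p"],onz(c,r["xy"],0))
m=[finder.masks_of("mat",c)[0] for c in("scene","top")]
for c,q in zip(("scene","top"),m):
  k=max(cv2.findContours(q["mask"].astype(np.uint8),0,1)[0],key=cv2.contourArea)
  print("mat",cv2.minEnclosingCircle(np.float32([onz(c,p[0],0)[:2] for p in k])))
o=get_obs();print(o["tool_pos"],o["tool_rot"],o["grip_width"],o["time_s"])
```

```text
beetle_tray scene 0.78 (0.608, 0.011) [0.138 0.134] 85.5
beetle_tray top 0.97 (0.584, -0.017) [0.176 0.118] 84.0
beetle_tray top 0.7 (0.509, -0.273) [0.115 0.186] 10.7
moth_tray scene 0.91 (0.53, -0.267) [0.144 0.187] 10.4
moth_tray scene 0.74 (0.34, -0.549) [0.157 0.176] 37.4
moth_tray top 0.93 (0.511, -0.271) [0.115 0.184] 11.9
moth_tray top 0.56 (0.318, -0.559) [0.114 0.191] 39.0
lens_spot scene 0.47 [0.573 0.294 0.   ]
microscope scene 0.69 [0.736 0.235 0.   ]
microscope scene 0.42 [ 0.303 -0.311  0.   ]
mug scene 0.66 [0.743 0.237 0.   ]
mug top 0.71 [ 0.358 -0.073  0.   ]
mat ((0.5806822180747986, 0.29604312777519226), 0.11727418750524521)
mat ((0.5779004096984863, 0.29731348156929016), 0.11804652959108353)
[ 0.202 -0.618  0.223] [179.994   0.004  18.152] 0.08704782534827595 2.0
```

View pics/b.png

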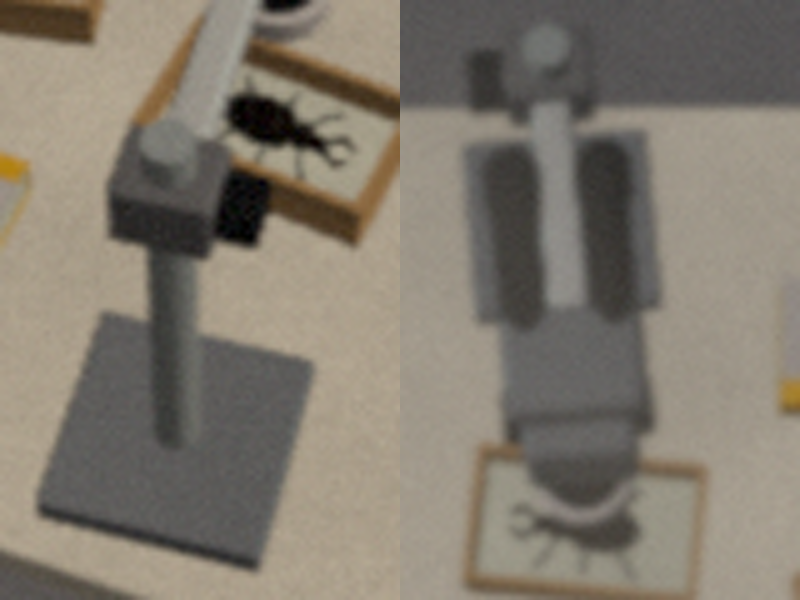

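Crop shows the foot corners clearly in both views, and the light ring's front arc at top crop (582,523). I'll fit the microscope pose to these.

Run:
```python
from h import *
from scipy.optimize import least_squares
np.set_printoptions(precision=3,suppress=True)
S=lambda u,v:("scene",(210+u/5-.4,190+v/5-.4));T=lambda u,v:("top",(210+(u-400)/5-.4,70+v/5-.4))
F=lambda a,b:(.25+a*.075,b*.075,.024)
obs=[(S(103,315),F(-1,-1)),(S(313,362),F(-1,1)),(S(257,553),F(1,1)),(S(40,505),F(1,-1)),
 (T(465,147),F(1,1)),(T(645,130),F(1,-1)),(T(658,302),F(-1,-1)),(T(480,318),F(-1,1))]
def W(p,q):
    c,s=np.cos(p[2]),np.sin(p[2]);return [p[0]+c*q[0]-s*q[1],p[1]+s*q[0]+c*q[1],q[2]]
def res(p,o): return np.concatenate([proj(c,W(p,q))-px for (c,px),q in o])
for o in (obs,obs[:4],obs[4:]):
    r=least_squares(res,[.58,-.02,0.],args=(o,));print(r.x,np.degrees(r.x[2]),np.abs(r.fun).max())
    p=r.x
    for z in(.168,.18): print("ring", [((proj("top",W(p,(.036*np.cos(a),.036*np.sin(a),z)))+.4-[210,70])*5+[400,0]).round() for a in(np.pi,np.pi/2,-np.pi/2)])
# scene ring lower edge
    print("scene ring",[((proj("scene",W(p,(.036*np.cos(a),.036*np.sin(a),.168)))+.4-[210,190])*5).round() for a in (0,np.pi/2,np.pi,-np.pi/2)])
```

```text
[ 0.592 -0.02   0.095] 5.428473364079278 1.8469258677862683
ring [array([591., 527.]), array([536., 483.]), array([636., 474.])]
ring [array([590., 524.]), array([535., 479.]), array([636., 470.])]
scene ring [array([261.,  43.]), array([326.,  13.]), array([287., -37.]), array([222.,  -9.])]
[ 0.594 -0.02   0.101] 5.776434942091027 1.4360335808170817
ring [array([591., 524.]), array([536., 480.]), array([636., 470.])]
ring [array([591., 520.]), array([535., 476.]), array([636., 466.])]
scene ring [array([260.,  46.]), array([325.,  15.]), array([285., -35.]), array([221.,  -6.])]
[ 0.588 -0.019  0.086] 4.920113349146907 1.1720290684252745
ring [array([590., 532.]), array([535., 487.]), array([635., 479.])]
ring [array([589., 529.]), array([534., 484.]), array([636., 475.])]
scene ring [array([263.,  39.]), array([328.,  10.]), array([290., -41.]), array([225., -12.])]
```

```bash
python3 -m creep '.041 .0327 0 -1 .04;.041 .0327 0 -1 .04;.041 .0327 0 -1 .04;.041 .0327 0 -1 .04;.041 .0327 0 -1 .04;.041 .0327 0 -1 .04;.041 .0327 0 -1 .04;.038 .0321 0 0 .04' 20
python3 -m creep '0 0 -.05 0 .04;0 0 -.05 0 .04;0 0 0 0 .04'
```

```text
time_s: 3.0
tool_pos: [0.5288, -0.3554, 0.2228]
tool_rot: [180.0, -0.0, 11.2]
force: [0.0, -0.9, -1.0]
grip_width: 0.0403
grasp_force: 0.0
time_s: 3.38
tool_pos: [0.5245, -0.3549, 0.1182]
tool_rot: [-179.6, 0.4, 11.2]
force: [0.2, -0.3, -0.2]
grip_width: 0.0402
grasp_force: 0.0
```

Run:
```python
from h import *
s=cv2.cvtColor(cams.read_camera("scene"),cv2.COLOR_RGB2BGR);t=cv2.cvtColor(cams.read_camera("top"),cv2.COLOR_RGB2BGR)
o=get_obs();print(o["tool_pos"],o["time_s"])
p=o["tool_pos"]
for im,c in((s,"scene"),(t,"top")):
    for z in (.045,): q=proj(c,[p[0],p[1],z]);print(c,q);im[int(q[1]+.5),int(q[0]+.5)]=(0,0,255)
A=cv2.resize(s[130:250,150:230],None,fx=5,fy=5);B=cv2.resize(t[140:260,270:350],None,fx=5,fy=5)
cv2.imwrite("pics/c.png",np.hstack([A,B]))
```

```text
[ 0.527965   -0.35713825  0.12385622] 3.475
scene [186.39476018 174.4205056 ]
top [335.30383057 188.84120007]
```

View pics/c.png

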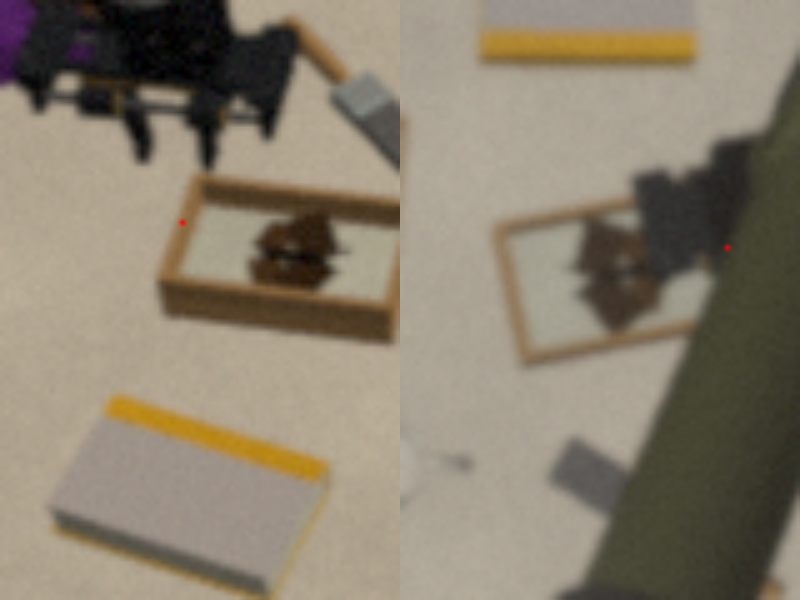

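The red dot (TCP projected to rim height) falls on the end wall at crop (183,222), so I'll go down and grip.

```bash
python3 -m creep '0 0 -.035 0 .04;0 0 -.035 0 .04;0 0 -.03 0 .04;0 0 0 0 .04;0 0 0 0 .04;0 0 0 0 0;0 0 0 0 0;0 0 0 0 0' 20
```

```text
time_s: 4.47
tool_pos: [0.5277, -0.3568, 0.0232]
tool_rot: [180.0, -0.0, 11.2]
force: [0.8, -0.0, -0.3]
grip_width: 0.018
grasp_force: 0.0
```

```bash
python3 -m creep '0 0 0 0 0;0 0 0 0 0;0 0 0 0 0' 20
```

```text
time_s: 4.85
tool_pos: [0.5278, -0.3579, 0.0232]
tool_rot: [179.9, -0.0, 11.1]
force: [0.7, -3.9, 2.3]
grip_width: 0.0064
grasp_force: 20.0
```

```bash
python3 -m creep '.0155 0 0 -2.8 0;.0155 0 0 -2.8 0;.0155 0 0 -2.8 0;.0155 0 0 -2.8 0;0 0 0 0 0;0 0 0 0 0'
python3 -m creep '0 .02 0 0 0;0 .02 0 0 0;0 .02 0 0 0;0 .02 0 0 0;0 .02 0 0 0;0 .02 0 0 0;0 .02 0 0 0;0 .01 0 0 0'
```

```text
time_s: 5.6
tool_pos: [0.591, -0.3553, 0.0231]
tool_rot: [-179.9, -0.2, 0.0]
force: [3.7, 1.3, 3.1]
grip_width: 0.0066
grasp_force: 20.1
time_s: 6.6
tool_pos: [0.5889, -0.208, 0.023]
tool_rot: [179.8, 0.0, -0.0]
force: [0.5, -7.9, 4.1]
grip_width: 0.0069
grasp_force: 20.0
```

```bash
python3 -m creep '0 0 0 0 0;0 0 0 0 .05;0 0 0 0 .05;0 0 0 0 .05'
python3 - <<'E'
from h import *
snap("d"); print(get_obs()["tool_pos"])
for n in("beetle_tray","moth_tray"):
    for r in finder.masks_of(n,"top")[:2]:
      k=max(cv2.findContours(r["mask"].astype(np.uint8),0,1)[0],key=cv2.contourArea)
      print(n,r["p"],cv2.minAreaRect(np.float32([onz("top",p[0],.045)[:2] for p in k])))
E
```

```text
time_s: 7.1
tool_pos: [0.5888, -0.2059, 0.0218]
tool_rot: [-179.9, 0.1, -0.0]
force: [0.3, -0.4, -0.5]
grip_width: 0.029
grasp_force: 0.0
[ 0.58910491 -0.20625368  0.02210782]
beetle_tray 0.88 ((0.5762364864349365, 0.060807667672634125), (0.1742393523454666, 0.11781325191259384), 89.76811981201172)
moth_tray 0.64 ((0.5835515856742859, -0.10093899071216583), (0.141840398311615, 0.11797118932008743), 89.89618682861328)
moth_tray 0.57 ((0.31568601727485657, -0.5589800477027893), (0.11686540395021439, 0.19340838491916656), 38.27602005004883)
```

View pics/d_t.png

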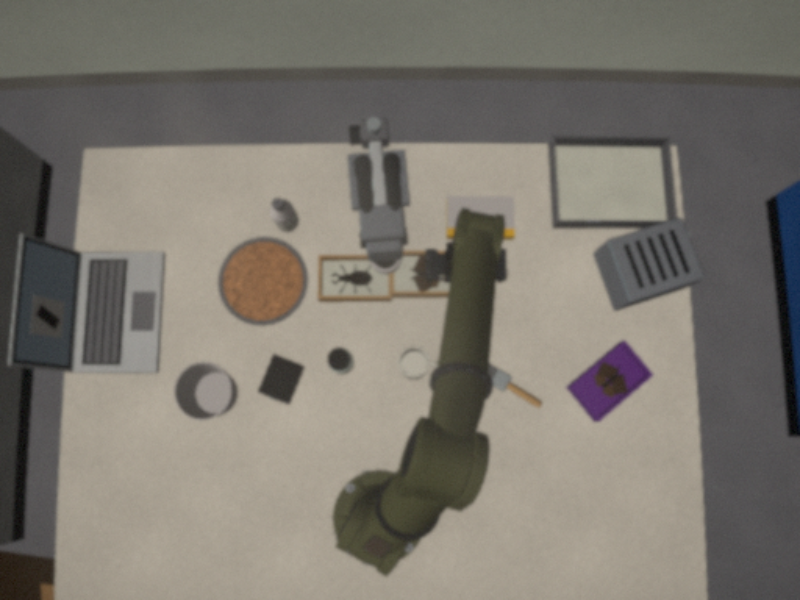

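```bash
python3 -m creep '0 0 .05 0 .05;0 0 .05 0 .05;0 0 .04 0 .05;-.05 0 0 0 .05;-.05 0 0 0 .05;-.05 0 0 0 .05;0 .05 0 0 .05;0 .05 0 0 .05'
python3 -m creep '0 .051 0 0 .05;0 .051 0 0 .05;0 .051 0 0 .05;0 .051 0 0 .05;0 .051 0 0 .05;0 .051 0 0 .05;0 0 0 0 .05'
python3 -c "
from cell import get_obs;print(get_obs()['qpos'])"
```

```text
time_s: 8.3
tool_pos: [0.439, -0.1061, 0.1629]
tool_rot: [180.0, -0.1, -0.2]
force: [0.4, 0.5, 0.6]
grip_width: 0.0499
grasp_force: 0.0
time_s: 9.18
tool_pos: [0.4384, 0.2041, 0.163]
tool_rot: [-179.9, -0.0, 0.4]
force: [0.0, -0.3, -0.8]
grip_width: 0.0501
grasp_force: 0.0
[  14.10937934    2.3533596   -42.59887742  109.39662331    1.58128179
   68.79841285 -118.62887698]
```

```bash
python3 -m creep '.045 0 0 -10 .05;.045 0 0 -10 .05;.049 0 0 -10 .05;0 0 0 0 .05'
python3 -c "
from cell import get_obs;print(get_obs()['qpos'])"
```

```text
time_s: 9.68
tool_pos: [0.5812, 0.1964, 0.1609]
tool_rot: [179.9, 0.1, -30.4]
force: [-0.4, 0.6, -1.1]
grip_width: 0.05
grasp_force: 0.0
[   9.07528465   20.00620763  -37.21453664   92.09249731   12.51411869
   72.23268196 -150.68064749]
```

```bash
python3 -m creep '0 0 0 10 .05;0 0 0 10 .05;0 0 0 10 .05;0 0 0 10 .05;0 0 0 10 .05;0 0 0 10 .05;0 0 0 10 .05;0 0 0 10 .05'
python3 -m creep '0 0 0 10 .05;0 -.017 0 10 .05;0 -.017 0 10 .05;0 -.017 0 10 .05;0 -.017 0 0 .05;0 0 0 0 .05;0 0 0 0 .05'
python3 -c "
from cell import get_obs;print(get_obs()['qpos'])"
```

```text
time_s: 10.68
tool_pos: [0.5775, 0.1984, 0.1626]
tool_rot: [180.0, 0.1, 50.4]
force: [0.5, 0.2, -0.1]
grip_width: 0.0497
grasp_force: 0.0
time_s: 11.55
tool_pos: [0.5782, 0.1318, 0.1628]
tool_rot: [180.0, -0.0, 89.9]
force: [-0.7, -0.1, -0.6]
grip_width: 0.05
grasp_force: 0.0
[ 31.62467592  23.4841504  -58.61023035  94.55030842  20.75662025
  73.74366537 -30.89422451]
```

```bash
python3 -m creep '0 -.01 -.04 0 .05;0 0 -.04 0 .05;0 0 -.03 0 .05;0 0 -.02 0 .05;0 0 -.01 0 .05;0 0 0 0 .05;0 0 0 0 .05'
```

```text
time_s: 12.42
tool_pos: [0.5793, 0.1218, 0.0237]
tool_rot: [179.9, -0.0, 90.0]
force: [0.1, -0.3, 0.7]
grip_width: 0.0502
grasp_force: 0.0
```

Drag to TCP y ≈ 0.368 (+0.246).

```bash
python3 -m creep '0 .01 0 0 .05;0 .02 0 0 .05;0 .02 0 0 .05;0 .02 0 0 .05;0 .02 0 0 .05;0 .02 0 0 .05;0 .02 0 0 .05;0 .02 0 0 .05'
python3 -m creep '0 .02 0 0 .05;0 .02 0 0 .05;0 .02 0 0 .05;0 .02 0 0 .05;0 .01 0 0 .05;0 .006 0 0 .05;0 0 0 0 .05'
```

```text
time_s: 13.42
tool_pos: [0.5791, 0.271, 0.0233]
tool_rot: [179.9, 0.1, 89.9]
force: [-0.0, -3.9, 1.8]
grip_width: 0.0498
grasp_force: 1.7
time_s: 14.3
tool_pos: [0.5785, 0.3679, 0.0227]
tool_rot: [180.0, -0.1, 90.0]
force: [-0.1, 0.1, -0.6]
grip_width: 0.0498
grasp_force: 0.0
```

```bash
python3 -m creep '0 -.005 0 0 .05;0 0 .04 0 .05;0 0 .05 0 .05;0 0 .05 0 .05;-.034 -.04 0 -10 .05;-.034 -.04 0 -10 .05;-.034 -.04 0 -10 .05;-.034 -.04 0 -10 .05'
python3 -m creep '0 0 0 -10 .05;0 0 0 -10 .05;0 0 0 -10 .05;0 0 0 -10 .05;0 0 0 -10 .05;0 0 0 0 .05'
```

```text
time_s: 15.3
tool_pos: [0.4413, 0.2009, 0.162]
tool_rot: [-180.0, 0.0, 49.6]
force: [-0.2, -0.2, 1.2]
grip_width: 0.0502
grasp_force: 0.0
time_s: 16.05
tool_pos: [0.4423, 0.2021, 0.1624]
tool_rot: [180.0, -0.0, 0.0]
force: [0.4, 0.1, 0.1]
grip_width: 0.0501
grasp_force: 0.0
```

```bash
python3 -m creep '0 -.05 0 0 .05;0 -.05 0 0 .05;0 -.05 0 0 .05;0 -.05 0 0 .05;0 -.05 0 0 .05;0 -.05 0 0 .05;0 -.05 0 0 .05;0 -.05 0 0 .05'
python3 -m creep '0 -.05 0 0 .05;0 -.05 0 0 .05;0 0 0 0 .05'
python3 - <<'E'
from h import *
snap("e"); print(get_obs()["tool_pos"],get_obs()["qpos"])
for n in("beetle_tray","moth_tray"):
   for c in("top","scene"):
    for r in finder.masks_of(n,c)[:2]:
      k=max(cv2.findContours(r["mask"].astype(np.uint8),0,1)[0],key=cv2.contourArea)
      print(n,c,r["p"],cv2.minAreaRect(np.float32([onz(c,p[0],.045)[:2] for p in k])))
E
```

```text
time_s: 17.05
tool_pos: [0.4423, -0.1993, 0.1627]
tool_rot: [180.0, -0.0, 0.2]
force: [0.5, -0.1, -0.3]
grip_width: 0.0501
grasp_force: 0.0
time_s: 17.42
tool_pos: [0.4409, -0.3022, 0.162]
tool_rot: [180.0, 0.0, -0.3]
force: [-0.3, 0.5, -0.3]
grip_width: 0.05
grasp_force: 0.0
[ 0.4422663  -0.29737411  0.16213966] [ 53.16560148   7.79893842 -23.7788696  103.61194945   3.28553976
  69.32389584 -61.55459301]
beetle_tray top 0.76 ((0.5736076831817627, 0.29360559582710266), (0.18855060636997223, 0.11842989176511765), 89.77053833007812)
beetle_tray scene 0.95 ((0.5940183401107788, 0.2962624430656433), (0.17989586293697357, 0.13898776471614838), 89.578125)
moth_tray top 0.81 ((0.31758302450180054, -0.5609884262084961), (0.11468405276536942, 0.19187800586223602), 38.33376693725586)
moth_tray top 0.58 ((0.5854231715202332, -0.11827857792377472), (0.18400710821151733, 0.1221151202917099), 89.77558898925781)
moth_tray scene 0.72 ((0.33987587690353394, -0.54911208152771), (0.160194531083107, 0.1833178848028183), 38.06371307373047)
moth_tray scene 0.66 ((0.7225350141525269, 0.2365163415670395), (0.0626203641295433, 0.1275136023759842), 89.35810852050781)
```

View pics/e_t.png

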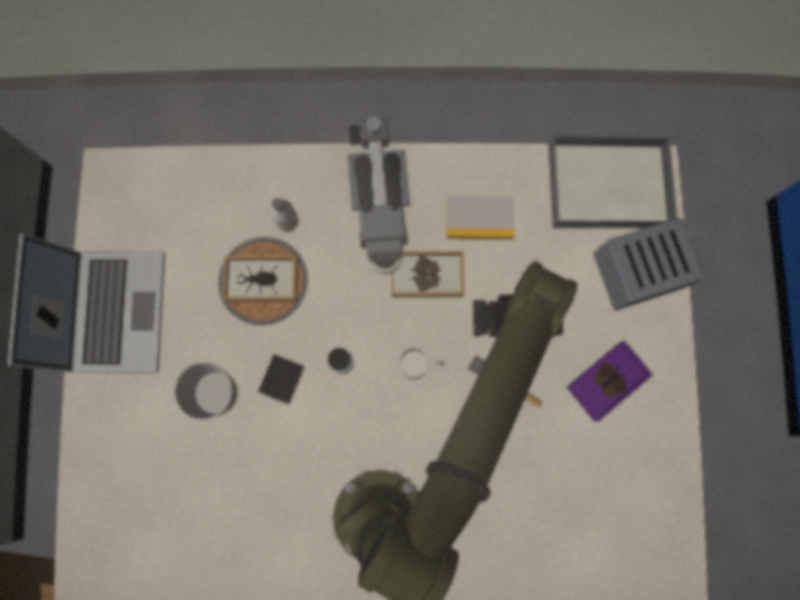

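Beetle tray sits centred on the mat (262,280). The moth tray is at (428,273), aligned and ready for the final push.

```bash
python3 -m creep '.037 0 0 10 .06;.037 0 0 10 .06;.037 0 0 10 .06;.037 .01 0 10 .06;0 .01 0 10 .06;0 .01 0 10 .06;0 .01 0 10 .06;0 .01 0 10 .06'
python3 -m creep '0 0 0 10 .06;0 0 -.04 0 .06;0 0 -.04 0 .06;0 0 -.03 0 .06;0 0 -.02 0 .06;0 0 -.01 0 .06;0 0 0 0 .06'
```

```text
time_s: 18.73
tool_pos: [0.5907, -0.2461, 0.1628]
tool_rot: [180.0, 0.0, 80.4]
force: [0.7, 0.3, -0.3]
grip_width: 0.0601
grasp_force: 0.0
time_s: 19.6
tool_pos: [0.5906, -0.2475, 0.0226]
tool_rot: [180.0, -0.0, 90.0]
force: [0.4, -0.1, 0.8]
grip_width: 0.0602
grasp_force: 0.0
```

```bash
python3 -m creep '0 .015 0 0 .06;0 .015 0 0 .06;0 .015 0 0 .06;0 .015 0 0 .06;0 .015 0 0 .06;0 .015 0 0 .06;0 .012 0 0 .06;0 .01 0 0 .06'
python3 -m creep '0 0 0 0 .06;0 0 0 0 .06'
python3 - <<'E'
from h import *
print(get_obs()["tool_pos"])
s=cv2.cvtColor(cams.read_camera("scene"),cv2.COLOR_RGB2BGR);t=cv2.cvtColor(cams.read_camera("top"),cv2.COLOR_RGB2BGR)
A=cv2.resize(s[140:260,200:280],None,fx=5,fy=5,interpolation=cv2.INTER_CUBIC);B=cv2.resize(t[110:230,225:305],None,fx=5,fy=5,interpolation=cv2.INTER_CUBIC)
cv2.imwrite("pics/f.png",np.hstack([A,B]))
E
```

```text
time_s: 20.6
tool_pos: [0.5904, -0.1349, 0.0225]
tool_rot: [-180.0, 0.0, 90.0]
force: [-0.7, -4.9, 3.1]
grip_width: 0.0601
grasp_force: 2.2
time_s: 20.85
tool_pos: [0.5898, -0.1342, 0.0218]
tool_rot: [-179.9, -0.1, 90.0]
force: [-0.2, -0.4, 0.5]
grip_width: 0.0599
grasp_force: 0.0
[ 0.58982797 -0.13424576  0.02183214]
```

View pics/f.png

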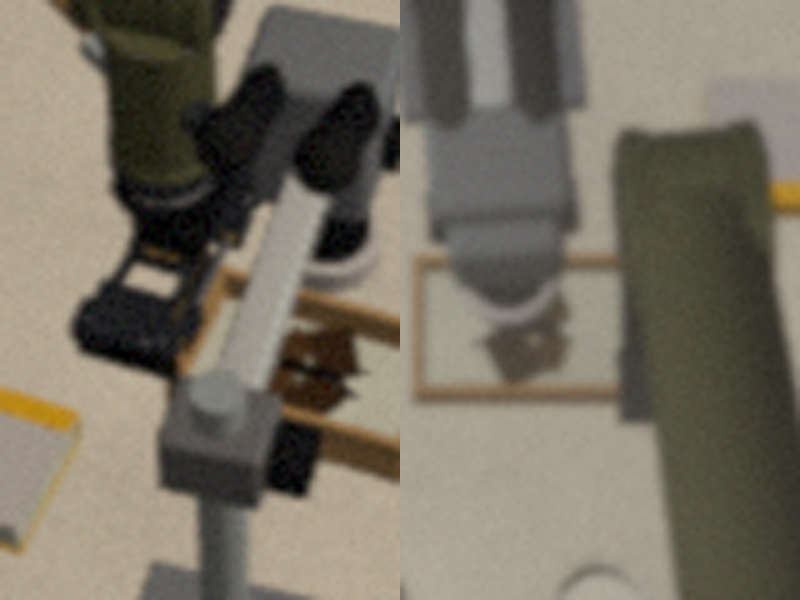

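Tray is at the fingers; the left rim edge is at top-crop x≈415, rows 255–400. Next I'll check the tray's place and the arm-to-head clearance.

Run:
```python
from h import *
np.set_printoptions(precision=4,suppress=True)
T=lambda u,v:(225+(u-400)/5-.4,110+v/5-.4)
for p in((414,255),(414,400),(620,257),(620,402)): print(p,onz("top",T(*p),.045))
for z in(.2,.3,.4,.5): print(z,"arm",onz("top",T(618,200),z)[1],"head",onz("top",T(578,200),z)[1],"headL",onz("top",T(425,200),z)[1])
print(onz("top",T(503,325),.175), onz("top",T(557,290),.175),onz("top",T(445,290),.175))
```

```text
(414, 255) [0.6407 0.0573 0.045 ]
(414, 400) [0.5266 0.0564 0.045 ]
(620, 257) [ 0.6385 -0.102   0.045 ]
(620, 402) [ 0.5244 -0.1009  0.045 ]
0.2 arm -0.09598206444285882 head -0.06783602852200998 headL 0.03980147257919303
0.3 arm -0.09279096815933605 head -0.06655216984069878 headL 0.03379157628606974
0.4 arm -0.08959987187581328 head -0.06526831115938758 headL 0.02778167999294645
0.5 arm -0.08640877559229052 head -0.06398445247807638 headL 0.02177178369982316
[ 0.5562 -0.0146  0.175 ] [ 0.5814 -0.0529  0.175 ] [0.5818 0.0266 0.175 ]
```

```bash
python3 -m creep '.001 .003 0 0 .06;.001 .003 0 0 .06;.001 .003 0 0 .06;.001 .003 0 0 .06;0 .002 0 0 .06;0 0 0 0 .06;0 0 0 0 .06'
```

```text
time_s: 21.82
tool_pos: [0.5947, -0.1211, 0.0228]
tool_rot: [180.0, -0.0, 90.0]
force: [-0.3, -0.8, -0.1]
grip_width: 0.0597
grasp_force: 0.1
```

```bash
python3 -m creep '0 -.01 0 0 .06;0 -.03 0 0 .06;0 -.04 0 0 .06;0 -.04 0 0 .06;0 -.04 0 0 .06;0 0 .05 0 .06;0 0 .05 0 .06;0 0 0 0 .06'
python3 - <<'E'
from h import *
np.set_printoptions(precision=4,suppress=True)
s=cv2.cvtColor(cams.read_camera("scene"),cv2.COLOR_RGB2BGR);t=cv2.cvtColor(cams.read_camera("top"),cv2.COLOR_RGB2BGR)
A=cv2.resize(s[170:290,215:295],None,fx=5,fy=5,interpolation=cv2.INTER_CUBIC);B=cv2.resize(t[110:230,210:290],None,fx=5,fy=5,interpolation=cv2.INTER_CUBIC)
I=np.hstack([A,B])
# overlay: expected rim for tray centred on the lens estimate (.591,-.018)
for n,f in(("scene",lambda q:(q+.4-[215,170])*5),("top",lambda q:(q+.4-[210,110])*5+[400,0])):
    P=[f(proj(n,(.591+a*.055,-.018+b*.09,.045))) for a,b in((1,1),(1,-1),(-1,-1),(-1,1))]
    cv2.polylines(I,[np.int32(P)],True,(0,0,255),1)
    q=[f(proj(n,(.591+.036*np.cos(a),-.018+.036*np.sin(a),.168))) for a in np.linspace(0,6.28,40)]
    cv2.polylines(I,[np.int32(q)],True,(0,255,0),1)
cv2.imwrite("pics/g.png",I)
E
```

```text
time_s: 22.82
tool_pos: [0.5976, -0.2832, 0.1279]
tool_rot: [179.5, 0.2, 89.9]
force: [-0.4, 0.4, 0.1]
grip_width: 0.0602
grasp_force: 0.0
```

View pics/g.png

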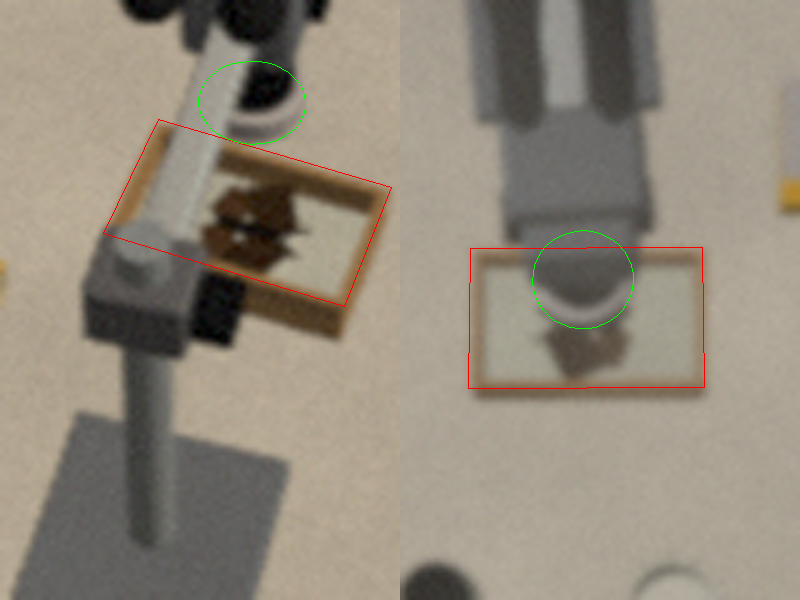

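Fitted lens ring (green) matches in both views. The moth tray's rim lies within about 3 mm of the outline centred on the lens (red), and the arm is clear.

```bash
python3 -c "
from cell import ticket;print(ticket.sign_off())"
```

```text
the job is handed in; nothing more can be done
None
```

The job is handed in: the beetle tray is in the middle of the mat, within about 5 mm by the cameras, and the moth tray is under the lens, within about 3 mm; the sign-off gave no verdict.

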